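# Put the slicing-guide plates back in their stepped rack

## Robot

A 6-joint arm with a two-finger parallel gripper is mounted at the origin on the work surface. World frame = base frame: x ahead of the robot, y to its left, z up, the work surface at z = 0. Lengths are in m, angles in rad, forces in N, time in s.
With the tool pointing down it reaches from about 0.425 to 0.925 m from the base axis. Payload 12.5 kg.
Tool frame: the origin (TCP) lies midway between the tips of the shut fingers; the grasp point (between the pads) lies 19 mm behind it; z points along the fingers, y is the line along which they close (so a half turn about z gives the same grasp; the last joint's range is limited). The gripper opens to 85 mm and grips with 20 to 120 N. Pads are 22 mm wide; open, the fingers measure 114 mm over their backs; the gripper's body (76 mm by 85 mm) begins 54 mm behind the grasp point. The pads swing forward as they close: fully open they stand 13 mm farther back than shut.
Start: joints at [1.002, 0.491, 1.559, -0, 1.092, -0.106], TCP at [0.279, 0.559, 0.231] pointing down, gripper open.
Joint ranges: [-3.1, 3.1], [-0.84, 2.19], [0.05, 2.79], [-1.13, 4.28], [0.06, 2.93], [-2.69, 2.69]. Speed limits (rad/s): [2.22, 2.22, 2.79, 3.14, 3.14, 3.14].

## Interface

Orientations are given as [roll, pitch, yaw] about the fixed x, y, z axes, in that order (R = Rz(yaw) Ry(pitch) Rx(roll)).
In Python, from bench import robot gives the robot as it stands.
- The arm moves only by the tool step_arm, never from a script. Its argument "increments" is a list of rows, each a list of 7 numbers: the turn, a rotation vector about the tool's x, y, z in rad, then the shift along the tool's x, y, z in m, then the opening, from -1 (shut) to 1 (fully open). In form: [[wx, wy, wz, x, y, z, grip], ...]. A call has exactly 5 rows; each row shifts and turns the commanded pose from where the row before left it, along the tool's axes as they then stand; what a row does not reach is not made up. A row lasts 1/12 s, in which the tool goes at most 41.7 mm and 7.16 degrees, less where a joint would pass 70% of its speed; a pose out of reach is approached as far as the arm can. A call is refused whole if a number of a shift passes 0.0417 or a number of a turn 0.125, either way. A call with a gripper value outside its range is refused whole. The fingers move at their own pace and stop on an object; "grip_force" is the grip in N (left out, the last holds). Time passes only in rows, so rows that do not move let the fingers close, or fill a call up. It gives the time, the measured TCP pose, the force, the opening and the grip force at its end, in the units of the state.
- robot.observe(): the state, without advancing time (a new reading comes with each control period).
- robot.capture(name): name is "scene" or "top" or "wrist"; returns a dict with "pixels" (420x560x3 uint8, blue, green, red), "depth" (420x560 float32, m along the optical axis (not along the pixel's ray), 0 where there is no reading), "intrinsics" (3x3 intrinsics, pixels), "xyz" and "orientation" of the camera in the world; the wrist camera has in their place "tool_from_camera" (4x4, takes a point from camera to tool coordinates, whose origin is the TCP and whose axes are the flange's). Camera axes: x right, y up, looking along -z (the intrinsics and any distortion apply to the point x, -y, -z); pixel columns grow to the right and rows downward; lengths in m; the calibration is good to about 2 mm. A picture is of the moment at which its call begins: read the wrist's pose just before it.
- robot.hand_in(): hands the job in; it is judged then, once.
The state is a dict: "time_s": time; "qpos": joint angles; "dq": joint speeds; "tau": joint torques, N m; "ee_pos": TCP position; "tcp_rot": TCP orientation; "force": force on the tool from outside, world axes, zero at the start; "wrist_torque": the same for the moment, N m; "finger_gap": opening from 0.0 (shut) to 1.0 (fully open); "grasp_force": force on a finger pad.
Only numpy, scipy, OpenCV 4.12 (cv2) and the standard library are available. Lean on these libraries where they do the work, as an engineer would, in place of code of your own. Each camera call takes 0.05 s, during which the arm holds its last target. There are 200 camera calls.

## Task

Put the two aluminium slicing-guide plates from the drain tray back upright in the white stepped rack, the thicker one first and then the thinner, each in the slot made for its thickness, so that it stops on that slot's ledges, about centred front to back. Press each one home with a steady push of about 10 N for half a second; never load a plate against the rack with more than 40 N, so feel for the slot gently, and leave the mushroom, the beaker and the jar alone. Let go of both plates at the end.

Things in the scene. Friction and masses are not known exactly. Their poses are not given: they have to be found in the camera images.
- plate_thick: Thicker aluminium plate, a plain rectangular slab standing on edge: 50 mm (its x) by 13 mm thick (its y) by 70 mm tall (its z), about 0.1 kg. Origin at the centre of its underside. It starts upright in one of the two stalls of the drain tray.
- plate_thin: Thinner aluminium plate, a plain rectangular slab standing on edge: 50 mm (its x) by 8 mm thick (its y) by 70 mm tall (its z), about 0.075 kg. Origin at the centre of its underside. It starts upright in the other stall of the drain tray.
- rack: Stepped rack fixed to the bench: dark steel base 90 (x) by 210 (y) by 10 mm high, carrying a white comb 50 (x) by 156 mm (y) with a flat top 46 mm above the bench. Origin: centre of the base's underside. Three slots in a row along y, each running right through along x; only the two plates' slots get used. A plate in too wide a slot drops past the ledges to the base.
- slot_narrow (a point): Nominal mouth centre (comb top) of the slot for the 8 mm plate, at y = -45 mm of the rack: 10 mm wide, straight, no lead-in, 22 mm deep to two ledges 24 mm above the bench; between the ledges a 4 mm gap. WARNING: the comb was clamped by hand: the whole comb sits up to 10 mm off this along the rack's y, either way, unmeasured, new each time; it does not move when pushed.
- slot_middle (a point): Nominal mouth centre (comb top) of the slot for the 13 mm plate, at y = 0 of the rack: 15 mm wide, ledges 22 mm down (24 mm above the bench), 9 mm gap between them. The true slot is shifted along y as slot_narrow is, by the same amount. Home, a plate's underside is on the ledges and 48 mm of the plate stand above the comb.
- slot_wide (a point): Nominal mouth centre (comb top) of the slot that stays empty, at y = +45 mm of the rack: 20 mm wide, 14 mm between its ledges. Shifted by the same amount as the other two.
- tray: Steel drain tray fixed to the bench, 90 mm (x) by 140 mm (y), floor 4 mm thick, rim 16 mm and stall walls 28 mm above the bench. Origin at the centre of its underside. Two stalls 21 mm wide at y = -35 and +35 mm hold the plates loosely, standing on the tray's floor, their faces across its y.
- cap: Bystander: dried brown mushroom cap, 120 mm across, 40 mm high. Origin at the centre of its underside.
- beaker: Bystander: glass beaker, 68 mm across, 90 mm high. Origin at the centre of its underside.
- jar: Bystander: amber jar, 60 mm across, 85 mm high. Origin at the centre of its underside.
There are look-alikes about, which are no part of the job. What is shaped like the plate_thick but black or purple is not meant.

How it is judged:
By the outcome, as a careful person would: the job done as asked, in the order asked, and still so for the second after the job is handed in, with the robot touching nothing.
It also fails if it takes over 72 s, if anything falls off the work surface, if the arm or the gripper's body presses on something with over 40 N, if the wrist force passes 120 N, or if a joint passes its speed limit or range.

## Working session

There is one attempt and no reset: what is moved stays moved. The work goes in short steps, Python scripts to look and compute and a tool call to move; the robot and the scene stay as the last step left them, time stands still between calls to the robot, and variables do not carry over. Pictures are saved under pics/ and viewed, at most 10 in all, crops included, and the job is handed in when it is done.

Besides the shell and the picture viewer there is one more tool, called after "Call:" as name([rows], argument=value, ...), one row to a line, values as JSON. step_arm: Moves the arm, as the interface text tells. Its arguments: {"type":"object","properties":{"increments":{"type":"array"},"grip_force":{"type":"number"}},"required":["increments"]}

```bash
mkdir -p pics; cat > h.py <<'E'
import numpy as np,cv2
from scipy.spatial.transform import Rotation as R
from bench import robot
def world(c,st=None):
    K=np.array(c["intrinsics"]);d=c["depth"];v,u=np.indices(d.shape)
    P=np.stack([(u-K[0,2])/K[0,0]*d,-(v-K[1,2])/K[1,1]*d,-d],-1)
    if "tool_from_camera" in c:
        T=np.array(c["tool_from_camera"]);P=P@T[:3,:3].T+T[:3,3]
        return P@R.from_euler('xyz',st["tcp_rot"]).as_matrix().T+np.array(st["ee_pos"])
    o=np.array(c["orientation"]);M=R.from_euler('xyz',o).as_matrix() if o.shape==(3,) else o
    return P@M.T+np.array(c["xyz"])
E
python3 - <<'E'
from h import *
print(robot.observe())
for n in("scene","top"):
    c=robot.capture(n);cv2.imwrite(f"pics/{n}0.png",c["pixels"]);np.save(n+"0.npy",world(c));print(n,c["xyz"],c["orientation"],c.keys())
E
```

```text
{'time_s': 0.0, 'qpos': array([ 1.00242476e+00,  4.91554760e-01,  1.55951601e+00, -2.08338242e-05,
        1.09170459e+00, -1.05628925e-01]), 'dq': array([-0.00098084, -0.00171875,  0.00108046,  0.00184104,  0.00122989,
       -0.00075973]), 'tau': array([ 2.32126276e-04, -6.18444943e+01, -2.61585224e+01, -1.13649651e-04,
        4.09622342e-03, -2.10568800e-05]), 'ee_pos': array([0.2788622 , 0.55904986, 0.23070781]), 'tcp_rot': array([-3.14041459e+00, -1.06321887e-04,  2.67885956e+00]), 'force': array([0.26983147, 0.84870803, 0.19896225]), 'wrist_torque': array([ 0.01040216, -0.02965033, -0.08788741]), 'grasp_force': 0.0, 'finger_gap': 0.9967634966836323}
scene [ 1.28042213 -0.5360166   0.59257183] [0.9769758  0.01559679 0.8905597 ] dict_keys(['pixels', 'depth', 'intrinsics', 'xyz', 'orientation'])
top [ 0.50068235 -0.00615907  1.25608024] [ 0.12899752 -0.01837976 -1.54963798] dict_keys(['pixels', 'depth', 'intrinsics', 'xyz', 'orientation'])
```

View pics/scene0.png

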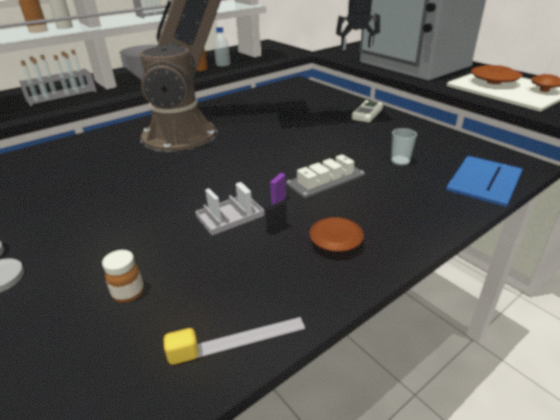

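View pics/top0.png

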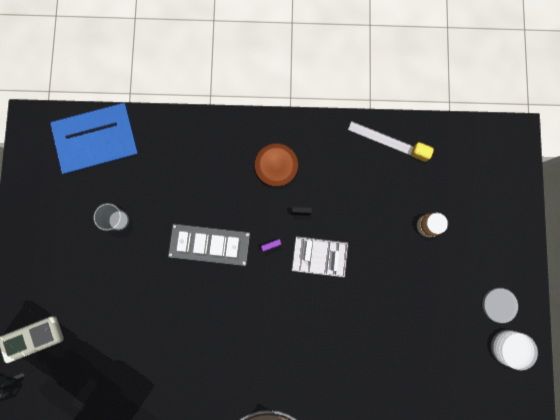

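The scene view shows the tray with two plates at (231,205), the rack at (325,175), a purple decoy at (278,188) and the black one next to it. In the top view the tray is at (320,257), the rack at (209,245) and the decoys at (271,245) and (301,211).

```bash
python3 - <<'E'
from h import *
P=np.load("top0.npy")
def rect(n,v0,v1,u0,u1,lo,hi):
    Q=P[v0:v1,u0:u1].reshape(-1,3);Q=Q[(Q[:,2]>lo)&(Q[:,2]<hi)]
    r=cv2.minAreaRect((Q[:,:2]*1000).astype(np.float32));print(n,len(Q),r,np.median(Q[:,2]))
print("bench z",np.median(P[280:320,200:300,2]))
rect("rackbase",218,272,162,256,.004,.07)
rect("comb",218,272,162,256,.035,.07)
rect("tray",230,282,286,354,.004,.09)
rect("plateA",230,282,286,321,.045,.09)
rect("plateB",230,282,321,354,.045,.09)
rect("purple",236,256,258,286,.03,.09)
rect("black",200,220,286,316,.03,.09)
rect("cap",140,190,250,302,.02,.09)
for u,v in((108,217),(432,225),(209,245),(320,257)):print(u,v,P[v,u])
E
```

```text
bench z -0.0005595676205873978
rackbase 2699 ((550.3602905273438, 174.1512451171875), (135.88116455078125, 247.96688842773438), 2.6713247299194336) 0.011473720064376192
comb 865 ((554.3253784179688, 170.83143615722656), (156.9012451171875, 50.0199089050293), 84.78628540039062) 0.04540367411749924
tray 1192 ((532.5072631835938, -127.60292053222656), (136.73670959472656, 179.23854064941406), 1.1880266666412354) 0.010412241333287886
plateA 114 ((542.2553100585938, -89.63957214355469), (13.203923225402832, 49.982444763183594), 83.03174591064453) 0.07293764537713787
plateB 91 ((518.6395263671875, -160.65469360351562), (8.672539710998535, 49.294288635253906), 85.67058563232422) 0.0729201403887283
purple 110 ((554.2432861328125, 5.532720565795898), (12.940611839294434, 49.207157135009766), 22.061967849731445) 0.06926455205097504
black 131 ((646.7141723632812, -71.37763214111328), (49.69565963745117, 13.285428047180176), 87.93608856201172) 0.06881910404747749
cap 1436 ((773.79296875, -2.7082176208496094), (114.5522232055664, 113.74581146240234), 0.381106972694397) 0.03718850622404868
108 217 [0.62208405 0.44398959 0.01451056]
432 225 [ 0.61363673 -0.40473928  0.0853323 ]
209 245 [0.55344002 0.17175916 0.00946075]
320 257 [ 0.52794986 -0.12686322  0.00597902]
```

```bash
cat >> h.py <<'E'
def to(x,y,z,yaw=None):
    s=robot.observe();M=R.from_euler('xyz',s["tcp_rot"]).as_matrix()
    print("t",s["time_s"],"pos",np.round(s["ee_pos"],4),"rpy",np.round(s["tcp_rot"],4),"shift",np.round(M.T@(np.array([x,y,z])-s["ee_pos"]),4))
E
python3 - <<'E'
from h import *
c=robot.capture("wrist");print(np.round(c["tool_from_camera"],3),c["intrinsics"])
E
```

```text
[[ 0.     0.965  0.262  0.066]
 [ 1.    -0.001  0.002 -0.001]
 [ 0.002  0.262 -0.965 -0.144]
 [ 0.     0.     0.     1.   ]] [[300.15130665   0.         279.14613689]
 [  0.         300.15130665 209.74946832]
 [  0.           0.           1.        ]]
```

Call:
step_arm([
  [0, 0, -0.093, 0, 0, 0, 1],
  [0, 0, -0.093, 0, 0, 0, 1],
  [0, 0, -0.093, 0, 0, 0, 1],
  [0, 0, -0.093, 0, 0, 0, 1],
  [0, 0, 0, -0.01, -0.015, 0, 1],
])

```text
time_s: 0.57
ee_pos: [0.2867, 0.5447, 0.2309]
tcp_rot: [3.141, -0.0, 3.058]
force: [0.3, 0.4, -0.0]
finger_gap: 0.999
grasp_force: 0.0
```

Call:
step_arm([
  [0, 0, 0, -0.025, -0.032, -0.01, 1],
  [0, 0, 0, -0.025, -0.032, -0.01, 1],
  [0, 0, 0, -0.025, -0.032, -0.01, 1],
  [0, 0, 0, -0.025, -0.032, -0.01, 1],
  [0, 0, 0, -0.025, -0.032, -0.01, 1],
])

```text
time_s: 0.98
ee_pos: [0.3977, 0.3717, 0.2815]
tcp_rot: [-3.141, -0.0, 3.051]
force: [0.3, 1.5, -0.3]
finger_gap: 0.999
grasp_force: 0.0
```

```bash
python3 - <<'E'
from h import *
to(.5,.17,.3)
E
```

```text
t 0.9833 pos [0.3977 0.3717 0.2815] rpy [-3.1415e+00 -2.0000e-04  3.0512e+00] shift [-0.1201 -0.1916 -0.0185]
```

Call:
step_arm([
  [0, 0, 0, -0.025, -0.035, 0.01, 1],
  [0, 0, 0, -0.025, -0.035, 0.01, 1],
  [0, 0, 0, -0.025, -0.035, 0.015, 1],
  [0, 0, 0, -0.025, -0.035, 0.015, 1],
  [0, 0, 0, -0.02, -0.03, 0.015, 1],
])

```text
time_s: 1.4
ee_pos: [0.496, 0.2017, 0.2194]
tcp_rot: [3.141, 0.001, 3.05]
force: [1.1, 0.7, 0.3]
finger_gap: 0.997
grasp_force: 0.0
```

Call:
step_arm([
  [0, 0, 0, -0.01, -0.021, 0.013, 1],
  [0, 0, 0, 0, 0, 0, 1],
  [0, 0, 0, 0, 0, 0, 1],
  [0, 0, 0, 0, 0, 0, 1],
  [0, 0, 0, 0, 0, 0, 1],
])

```text
time_s: 1.82
ee_pos: [0.503, 0.1828, 0.2073]
tcp_rot: [3.141, 0.001, 3.052]
force: [0.1, 0.0, -0.2]
finger_gap: 1.002
grasp_force: 0.0
```

```bash
python3 - <<'E'
from h import *
s=robot.observe();c=robot.capture("wrist");P=world(c,s);np.save("w1.npy",P);cv2.imwrite("pics/w1.png",c["pixels"])
print(s["ee_pos"],s["force"])
Q=P.reshape(-1,3)
m=(abs(Q[:,2]-.046)<.006)&(abs(Q[:,0]-.554)<.06)&(abs(Q[:,1]-.17)<.12);r=cv2.minAreaRect((Q[m,:2]*1000).astype(np.float32));print(r,Q[m,2].mean())
m=(abs(Q[:,2]-.01)<.005)&(abs(Q[:,0]-.554)<.08)&(abs(Q[:,1]-.17)<.15);print(cv2.minAreaRect((Q[m,:2]*1000).astype(np.float32)))
E
```

```text
[0.50300167 0.18279767 0.20734485] [ 0.06629877  0.01445354 -0.23406495]
((552.9680786132812, 169.1641387939453), (156.2942352294922, 50.94384765625), 84.79303741455078) 0.04687237436190892
((550.3612060546875, 147.78067016601562), (255.84898376464844, 89.17122650146484), 84.83917236328125)
```

View pics/w1.png

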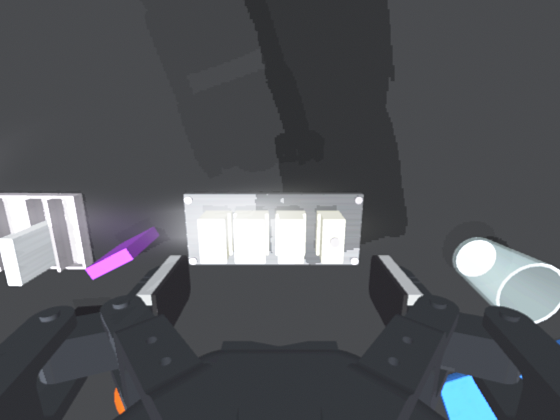

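The wrist picture shows the comb's four blocks at cols 198–344, rows 210–263. The narrow gap is at col 231, the middle one at col 272 and the wide one at col 311, so the narrow slot is on the −y side. The purple decoy is at (125,255).

```bash
python3 - <<'E'
from h import *
P=np.load("w1.npy");Q=P.reshape(-1,3)
a=np.deg2rad(84.8);e=np.array([np.cos(a),np.sin(a)]);n=np.array([np.sin(a),-np.cos(a)])
C=np.array([.55297,.16916])
v=(Q[:,:2]-C)@e;w=(Q[:,:2]-C)@n
top=(abs(Q[:,2]-.047)<.004)&(abs(w)<.022)&(abs(v)<.085)
for w0 in(-.02,-.007,.007):
    s=np.sort(v[top&(w>w0)&(w<w0+.013)]);g=np.diff(s);i=np.where(g>.003)[0]
    print(np.round(s[[0,-1]]*1000,1),[(round(s[k]*1000,1),round(s[k+1]*1000,1),round((s[k]+s[k+1])*500,1)) for k in i])
# plates, tray
for nm,x,y in(("thick",.542,-.09),):
    m=(abs(Q[:,2]-.073)<.006)&(abs(Q[:,0]-x)<.05)&(abs(Q[:,1]-y)<.03);print(nm,m.sum(),cv2.minAreaRect((Q[m,:2]*1000).astype(np.float32)))
E
```

```text
[-78.  78.] [(np.float64(-49.8), np.float64(-40.2), np.float64(-45.0)), (np.float64(-7.9), np.float64(8.0), np.float64(0.0)), (np.float64(34.9), np.float64(54.9), np.float64(44.9))]
[-77.9  77.9] [(np.float64(-49.8), np.float64(-39.8), np.float64(-44.8)), (np.float64(-8.1), np.float64(8.0), np.float64(-0.0)), (np.float64(35.0), np.float64(54.8), np.float64(44.9))]
[-78.1  78.1] [(np.float64(-49.8), np.float64(-40.1), np.float64(-44.9)), (np.float64(-7.4), np.float64(8.0), np.float64(0.3)), (np.float64(34.4), np.float64(54.9), np.float64(44.6))]
thick 969 ((541.2615966796875, -91.14979553222656), (15.801711082458496, 50.770572662353516), 82.79473114013672)
```

Call:
step_arm([
  [0, 0, 0, -0.008, -0.035, 0, 0],
  [0, 0, 0, -0.008, -0.035, 0, 0],
  [0, 0, 0, -0.008, -0.035, 0, 0],
  [0, 0, 0, -0.008, -0.035, 0, 0],
  [0, 0, 0, -0.008, -0.035, 0, 0],
])

```text
time_s: 2.28
ee_pos: [0.5272, 0.0035, 0.2074]
tcp_rot: [3.142, 0.001, 3.053]
force: [0.8, -0.4, 0.2]
finger_gap: 0.504
grasp_force: 0.0
```

Call:
step_arm([
  [0, 0, 0, -0.008, -0.035, 0.01, 0],
  [0, 0, 0, -0.008, -0.035, 0.015, 0],
  [0, 0, 0, -0.007, -0.025, 0.015, 0],
  [0, 0, 0, 0, 0, 0.01, 0],
  [0, 0, 0, 0, 0, 0, 0],
])

```text
time_s: 2.7
ee_pos: [0.5409, -0.0928, 0.1552]
tcp_rot: [3.141, -0.002, 3.05]
force: [-0.4, 0.7, 0.5]
finger_gap: 0.497
grasp_force: 0.0
```

Call:
step_arm([
  [0, 0, 0, 0, 0, 0, 0],
  [0, 0, 0, 0, 0, 0, 0],
  [0, 0, 0, 0, 0, 0, 0],
  [0, 0, 0, 0, 0, 0, 0],
  [0, 0, 0, 0, 0, 0, 0],
])

```text
time_s: 3.12
ee_pos: [0.5416, -0.092, 0.1574]
tcp_rot: [-3.142, 0.001, 3.052]
force: [-0.4, 0.6, 0.3]
finger_gap: 0.5
grasp_force: 0.0
```

```bash
python3 - <<'E'
from h import *
s=robot.observe();c=robot.capture("wrist");P=world(c,s);cv2.imwrite("pics/w2.png",c["pixels"]);Q=P.reshape(-1,3)
for nm,x,y in(("thick",.5415,-.09),("thin",.5187,-.1607)):
    m=(abs(Q[:,2]-.0735)<.003)&(abs(Q[:,0]-x)<.05)&(abs(Q[:,1]-y)<.025);r=cv2.minAreaRect((Q[m,:2]*1000).astype(np.float32));print(nm,m.sum(),r);print(np.median(Q[m,:2],0))
    to(r[0][0]/1000,r[0][1]/1000,.037)
E
```

```text
thick 1024 ((541.3805541992188, -91.58306884765625), (13.018491744995117, 50.59119415283203), 83.24568176269531)
[ 0.53974855 -0.09146597]
t 3.1667 pos [ 0.5416 -0.0922  0.1573] rpy [-3.1416e+00  7.0000e-04  3.0516e+00] shift [0.0003 0.0006 0.1203]
thin 769 ((517.1029663085938, -162.40965270996094), (8.897207260131836, 50.21894836425781), 86.16915893554688)
[ 0.51613326 -0.16189013]
t 3.1667 pos [ 0.5416 -0.0922  0.1573] rpy [-3.1416e+00  7.0000e-04  3.0516e+00] shift [ 0.0181 -0.0721  0.1203]
```

View pics/w2.png

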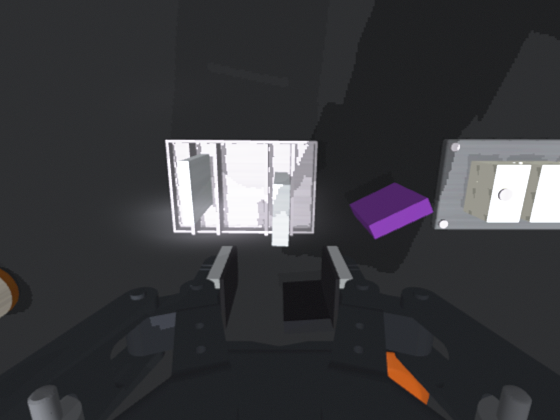

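The view shows the thick plate between the fingers at (281,210), the thin one at (197,190), the purple decoy at (390,210) and the black one at (305,300).

Call:
step_arm([
  [0, 0, 0, 0, 0, 0.025, 0],
  [0, 0, 0, 0, 0, 0.03, 0],
  [0, 0, 0, 0, 0, 0.03, 0],
  [0, 0, 0, 0, 0, 0.025, 0],
  [0, 0, 0, 0, 0.0006, 0.01, 0],
])

```text
time_s: 3.58
ee_pos: [0.5404, -0.0917, 0.0341]
tcp_rot: [3.141, -0.003, 3.051]
force: [0.2, -0.9, -0.0]
finger_gap: 0.5
grasp_force: 0.0
```

Call:
step_arm([
  [0, 0, 0, 0, 0, 0, -0.4],
  [0, 0, 0, 0, 0, 0, -0.6],
  [0, 0, 0, 0, 0, 0, -0.8],
  [0, 0, 0, 0, 0, 0, -1],
  [0, 0, 0, 0, 0, 0, -1],
], grip_force=60)

```text
time_s: 4.0
ee_pos: [0.542, -0.0922, 0.038]
tcp_rot: [-3.141, 0.002, 3.051]
force: [-0.4, -0.4, -2.4]
finger_gap: 0.145
grasp_force: 59.0
```

Call:
step_arm([
  [0, 0, 0, 0, 0, 0, -1],
  [0, 0, 0, 0, 0, 0, -1],
  [0, 0, 0, 0, 0, 0, -1],
  [0, 0, 0, 0, 0, 0, -1],
  [0, 0, 0, 0, 0, 0, -1],
])

```text
time_s: 4.42
ee_pos: [0.542, -0.0922, 0.0379]
tcp_rot: [-3.141, 0.002, 3.051]
force: [-0.8, 0.3, 7.7]
finger_gap: 0.145
grasp_force: 60.3
```

Call:
step_arm([
  [0, 0, 0, 0, 0, -0.012, -1],
  [0, 0, 0, 0, 0, -0.025, -1],
  [0, 0, 0, 0, 0, -0.03, -1],
  [0, 0, 0, 0, 0, -0.03, -1],
  [0, 0, 0, 0, 0.005, -0.023, -1],
])

```text
time_s: 4.83
ee_pos: [0.5421, -0.0876, 0.1593]
tcp_rot: [-3.141, 0.002, 3.05]
force: [0.3, -0.3, -0.7]
finger_gap: 0.142
grasp_force: 59.3
```

Call:
step_arm([
  [0, 0, 0, 0.001, 0.02, 0, -1],
  [0, 0, 0, 0.0015, 0.03, 0, -1],
  [0, 0, 0, 0.0015, 0.035, 0, -1],
  [0, 0, 0, 0.002, 0.035, 0, -1],
  [0, 0, 0, 0.002, 0.035, 0, -1],
])

```text
time_s: 5.25
ee_pos: [0.5478, 0.0694, 0.1573]
tcp_rot: [3.141, 0.001, 3.05]
force: [0.7, -0.7, -1.6]
finger_gap: 0.147
grasp_force: 59.4
```

Call:
step_arm([
  [0, 0, 0, 0.002, 0.035, 0, -1],
  [0, 0, 0, 0.001, 0.03, 0, -1],
  [0, 0, 0, 0.001, 0.024, 0.015, -1],
  [0, 0, 0, 0.0005, 0.012, 0.02, -1],
  [0, 0, 0, 0, 0, 0.02, -1],
])

```text
time_s: 5.67
ee_pos: [0.5527, 0.1716, 0.1018]
tcp_rot: [3.141, 0.002, 3.053]
force: [0.2, -0.5, -0.6]
finger_gap: 0.145
grasp_force: 59.2
```

Call:
step_arm([
  [0, 0, 0, 0, 0, 0, -1],
  [0, 0, 0, 0, 0, 0, -1],
  [0, 0, 0, 0, 0, 0, -1],
  [0, 0, 0, 0, 0, 0, -1],
  [0, 0, 0, 0, 0, 0, -1],
])

```text
time_s: 6.08
ee_pos: [0.5532, 0.1686, 0.103]
tcp_rot: [3.141, 0.002, 3.05]
force: [-0.1, -0.0, -1.1]
finger_gap: 0.141
grasp_force: 59.2
```

```bash
python3 - <<'E'
from h import *
to(.553,.1692,.09)
s=robot.observe();c=robot.capture("wrist");P=world(c,s);np.save("w3.npy",P);cv2.imwrite("pics/w3.png",c["pixels"])
print(s["ee_pos"],s["force"],s["wrist_torque"],s["finger_gap"])
E
```

```text
t 6.0833 pos [0.5532 0.1686 0.103 ] rpy [3.141e+00 1.800e-03 3.050e+00] shift [0.0003 0.0006 0.013 ]
[0.55324139 0.16857687 0.10302428] [-0.06107148 -0.02393125 -1.09948166] [-0.03774921 -0.01722451  0.04292487] 0.1408619235407688
```

View pics/w3.png

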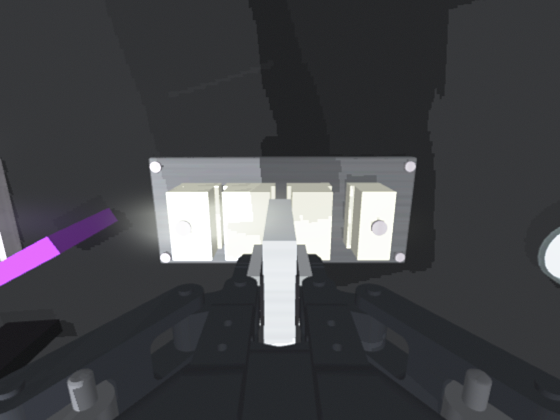

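The picture shows the gripped plate at cols 262–297 above the middle slot (gap at cols 275–287, row 190), with the narrow slot at col 220 and the wide one at col 340.

```bash
cat >> h.py <<'E'
def rel(P,C,y0):
    Q=P.reshape(-1,3);a=np.deg2rad(84.8);e=np.array([np.cos(a),np.sin(a)]);n=np.array([np.sin(a),-np.cos(a)])
    v=(Q[:,:2]-C)@e;w=(Q[:,:2]-C)@n
    top=(abs(Q[:,2]-.0465)<.003)&(abs(w)<.025)&(abs(v)<.085)
    s=np.sort(v[top]);print("comb",np.round(s[[0,-1]]*1000,1),"w",np.round(np.percentile(w[top],[1,99])*1000,1))
    s=np.sort(v[top&(w<-.012)]);k=np.where(np.diff(s)>.003)[0];print("gaps",[(round(s[i]*1000,1),round(s[i+1]*1000,1)) for i in k])
    for z0 in np.arange(.06,.13,.01):
        m=(Q[:,2]>z0)&(Q[:,2]<z0+.01)&(abs(v-y0)<.011)&(abs(w)<.035)
        if m.sum()>20: print("plate z",round(z0,2),m.sum(),"v",np.round(np.percentile(v[m],[1,99])*1000,1),"w",np.round(np.percentile(w[m],[1,10,90,99])*1000,1))
    m=(Q[:,2]>.1)&(abs(v-y0)<.011)&(abs(w)<.035);zt=np.percentile(Q[m,2],97);print("top z",zt)
    return v,w,Q
E
python3 - <<'E'
from h import *
rel(np.load("w3.npy"),np.array([.55297,.16916]),0)
E
```

```text
comb [-78.5  78.6] w [-24.6  24.1]
gaps [(np.float64(-49.7), np.float64(-40.1)), (np.float64(-7.5), np.float64(7.5)), (np.float64(35.2), np.float64(54.7))]
plate z 0.07 80 v [-7.3  5.1] w [-25.6 -25.5 -25.2 -25. ]
plate z 0.08 101 v [-7.4  5.3] w [-25.6 -25.5 -25.1 -25. ]
plate z 0.09 123 v [-7.2  5.4] w [-25.7 -25.6 -25.1 -25. ]
plate z 0.1 173 v [-10.3  10.7] w [-25.6 -25.5 -11.3 -10.7]
plate z 0.11 289 v [-10.8  10.8] w [-25.6 -25.5 -10.9 -10.5]
plate z 0.12 383 v [-10.8  10.8] w [-25.6 -25.5 -10.8 -10.5]
plate z 0.13 1845 v [-10.3  10.2] w [-25.6 -25.2  14.9  20.8]
top z 0.20535509563374615
```

Call:
step_arm([
  [0, 0, 0, 0, 0.001, 0.004, -1],
  [0, 0, 0, 0, 0, 0.006, -1],
  [0, 0, 0, 0, 0, 0.006, -1],
  [0, 0, 0, 0, 0, 0.003, -1],
  [0, 0, 0, 0, 0, 0, -1],
])

```text
time_s: 6.55
ee_pos: [0.5524, 0.1699, 0.0817]
tcp_rot: [-3.141, -0.002, 3.051]
force: [0.2, -0.3, -1.4]
finger_gap: 0.142
grasp_force: 59.2
```

Call:
step_arm([
  [0, 0, 0, 0, 0, 0.001, -1],
  [0, 0, 0, 0, 0, 0.001, -1],
  [0, 0, 0, 0, 0, 0.001, -1],
  [0, 0, 0, 0, 0, 0.001, -1],
  [0, 0, 0, 0, 0, 0, -1],
])

```text
time_s: 6.97
ee_pos: [0.5528, 0.17, 0.0787]
tcp_rot: [3.142, 0.0, 3.051]
force: [-0.2, -1.1, -1.6]
finger_gap: 0.144
grasp_force: 59.2
```

Call:
step_arm([
  [0, 0, 0, 0, 0, 0.001, -1],
  [0, 0, 0, 0, 0, 0.001, -1],
  [0, 0, 0, 0, 0, 0.001, -1],
  [0, 0, 0, 0, 0, 0, -1],
  [0, 0, 0, 0, 0, 0, -1],
])

```text
time_s: 7.38
ee_pos: [0.5528, 0.17, 0.0758]
tcp_rot: [3.142, -0.0, 3.051]
force: [-0.0, 0.4, -1.6]
finger_gap: 0.144
grasp_force: 59.2
```

Call:
step_arm([
  [0, 0, 0, 0, 0, 0.001, -1],
  [0, 0, 0, 0, 0, 0.0015, -1],
  [0, 0, 0, 0, 0, 0.0015, -1],
  [0, 0, 0, 0, 0, 0.0015, -1],
  [0, 0, 0, 0, 0, 0, -1],
])

```text
time_s: 7.8
ee_pos: [0.5527, 0.1699, 0.0699]
tcp_rot: [-3.142, -0.0, 3.051]
force: [0.4, 0.2, -1.9]
finger_gap: 0.146
grasp_force: 59.2
```

Call:
step_arm([
  [0, 0, 0, 0, 0, 0.0015, -1],
  [0, 0, 0, 0, 0, 0.0015, -1],
  [0, 0, 0, 0, 0, 0.0015, -1],
  [0, 0, 0, 0, 0, 0.0015, -1],
  [0, 0, 0, 0, 0, 0, -1],
])

```text
time_s: 8.22
ee_pos: [0.5527, 0.1699, 0.064]
tcp_rot: [-3.142, -0.0, 3.051]
force: [0.4, 0.2, -1.6]
finger_gap: 0.145
grasp_force: 59.2
```

Call:
step_arm([
  [0, 0, 0, 0, 0, 0.001, -1],
  [0, 0, 0, 0, 0, 0.001, -1],
  [0, 0, 0, 0, 0, 0.001, -1],
  [0, 0, 0, 0, 0, 0.001, -1],
  [0, 0, 0, 0, 0, 0, -1],
])

```text
time_s: 8.63
ee_pos: [0.5527, 0.17, 0.0601]
tcp_rot: [3.142, -0.0, 3.051]
force: [-0.8, 0.4, -2.2]
finger_gap: 0.144
grasp_force: 59.2
```

Call:
step_arm([
  [0, 0, 0, 0, 0, 0.0005, -1],
  [0, 0, 0, 0, 0, 0.0005, -1],
  [0, 0, 0, 0, 0, 0, -1],
  [0, 0, 0, 0, 0, 0, -1],
  [0, 0, 0, 0, 0, 0, -1],
])

```text
time_s: 9.05
ee_pos: [0.5528, 0.17, 0.0593]
tcp_rot: [3.142, 0.0, 3.051]
force: [-0.3, 0.0, -1.4]
finger_gap: 0.147
grasp_force: 59.2
```

Call:
step_arm([
  [0, 0, 0, 0, 0, 0.0005, -1],
  [0, 0, 0, 0, 0, 0.0005, -1],
  [0, 0, 0, 0, 0, 0, -1],
  [0, 0, 0, 0, 0, 0, -1],
  [0, 0, 0, 0, 0, 0, -1],
])

```text
time_s: 9.47
ee_pos: [0.5528, 0.17, 0.0583]
tcp_rot: [3.142, -0.0, 3.051]
force: [-0.1, 0.4, -1.0]
finger_gap: 0.141
grasp_force: 59.2
```

Call:
step_arm([
  [0, 0, 0, 0, 0, 0.0005, -1],
  [0, 0, 0, 0, 0, 0, -1],
  [0, 0, 0, 0, 0, 0, -1],
  [0, 0, 0, 0, 0, 0, -1],
  [0, 0, 0, 0, 0, 0, -1],
])

```text
time_s: 9.88
ee_pos: [0.5528, 0.17, 0.0579]
tcp_rot: [3.141, 0.0, 3.051]
force: [-1.5, 0.8, 1.1]
finger_gap: 0.144
grasp_force: 59.6
```

Call:
step_arm([
  [0, 0, 0, 0, 0, 0.0003, -1],
  [0, 0, 0, 0, 0, 0, -1],
  [0, 0, 0, 0, 0, 0, -1],
  [0, 0, 0, 0, 0, 0, -1],
  [0, 0, 0, 0, 0, 0, -1],
])

```text
time_s: 10.3
ee_pos: [0.5529, 0.17, 0.0579]
tcp_rot: [3.141, 0.0, 3.051]
force: [-1.6, -0.1, 5.9]
finger_gap: 0.142
grasp_force: 60.4
```

Call:
step_arm([
  [0, 0, 0, 0, 0, 0.00025, -1],
  [0, 0, 0, 0, 0, 0, -1],
  [0, 0, 0, 0, 0, 0, -1],
  [0, 0, 0, 0, 0, 0, -1],
  [0, 0, 0, 0, 0, 0, -1],
])

```text
time_s: 10.72
ee_pos: [0.5529, 0.17, 0.0578]
tcp_rot: [3.141, 0.001, 3.051]
force: [-2.0, -1.4, 8.3]
finger_gap: 0.142
grasp_force: 60.9
```

Call:
step_arm([
  [0, 0, 0, 0, 0, 0, -1],
  [0, 0, 0, 0, 0, 0, -1],
  [0, 0, 0, 0, 0, 0, -1],
  [0, 0, 0, 0, 0, 0, -1],
  [0, 0, 0, 0, 0, 0, -1],
])

```text
time_s: 11.13
ee_pos: [0.5529, 0.17, 0.0578]
tcp_rot: [3.141, 0.0, 3.051]
force: [-2.6, -0.6, 7.9]
finger_gap: 0.143
grasp_force: 60.9
```

Call:
step_arm([
  [0, 0, 0, 0, 0, 0.00015, -1],
  [0, 0, 0, 0, 0, 0, -1],
  [0, 0, 0, 0, 0, 0, -1],
  [0, 0, 0, 0, 0, 0, -1],
  [0, 0, 0, 0, 0, 0, -1],
])

```text
time_s: 11.55
ee_pos: [0.5529, 0.17, 0.0578]
tcp_rot: [3.141, 0.001, 3.051]
force: [-3.3, 0.2, 9.4]
finger_gap: 0.145
grasp_force: 61.0
```

Call:
step_arm([
  [0, 0, 0, 0, 0, 0, -1],
  [0, 0, 0, 0, 0, 0, -1],
  [0, 0, 0, 0, 0, 0, -1],
  [0, 0, 0, 0, 0, 0, -1],
  [0, 0, 0, 0, 0, 0, -1],
])

```text
time_s: 11.97
ee_pos: [0.5529, 0.17, 0.0579]
tcp_rot: [3.141, 0.001, 3.051]
force: [-2.6, 0.0, 10.1]
finger_gap: 0.145
grasp_force: 61.0
```

Call:
step_arm([
  [0, 0, 0, 0, 0, -0.0006, -0.6],
  [0, 0, 0, 0, 0, 0, -0.4],
  [0, 0, 0, 0, 0, 0, -0.2],
  [0, 0, 0, 0, 0, 0, -0.2],
  [0, 0, 0, 0, 0, 0, -0.2],
])

```text
time_s: 12.38
ee_pos: [0.5528, 0.17, 0.0575]
tcp_rot: [3.142, -0.0, 3.051]
force: [-0.2, -0.1, -0.5]
finger_gap: 0.399
grasp_force: 0.0
```

Call:
step_arm([
  [0, 0, 0, 0, 0, -0.01, -0.2],
  [0, 0, 0, 0, 0, -0.02, -0.2],
  [0, 0, 0, 0, 0, -0.03, -0.2],
  [0, 0, 0, 0, 0, -0.03, -0.2],
  [0, 0, 0, 0, 0, -0.022, -0.2],
])

```text
time_s: 12.8
ee_pos: [0.5531, 0.17, 0.1727]
tcp_rot: [3.141, 0.002, 3.051]
force: [-0.2, 0.2, 0.3]
finger_gap: 0.404
grasp_force: 0.0
```

Call:
step_arm([
  [0, 0, 0, 0, 0, 0, -0.2],
  [0, 0, 0, 0, 0, 0, -0.2],
  [0, 0, 0, 0, 0, 0, -0.2],
  [0, 0, 0, 0, 0, 0, -0.2],
  [0, 0, 0, 0, 0, 0, -0.2],
])

```text
time_s: 13.22
ee_pos: [0.5524, 0.1699, 0.1688]
tcp_rot: [-3.141, -0.002, 3.051]
force: [-0.7, -0.3, 0.9]
finger_gap: 0.398
grasp_force: 0.0
```

```bash
python3 - <<'E'
from h import *
s=robot.observe();c=robot.capture("wrist");P=world(c,s);np.save("w4.npy",P);cv2.imwrite("pics/w4.png",c["pixels"])
rel(P,np.array([.55297,.16916]),0)
Q=P.reshape(-1,3);m=(abs(Q[:,2]-.094)<.006)&(abs(Q[:,0]-.553)<.04)&(abs(Q[:,1]-.169)<.015);print(m.sum(),Q[m,2].mean(),cv2.minAreaRect((Q[m,:2]*1000).astype(np.float32)))
to(.5171,-.1624,.16)
E
```

```text
comb [-78.5  78.2] w [-24.6  24.3]
gaps [(np.float64(-49.9), np.float64(-40.1)), (np.float64(-7.5), np.float64(7.5)), (np.float64(34.8), np.float64(54.7))]
plate z 0.06 31 v [-6.   6.3] w [-26.2 -26.  -25.8 -25.7]
plate z 0.07 39 v [-6.   6.8] w [-26.2 -26.1 -25.8 -25.7]
plate z 0.08 42 v [-5.8  6.2] w [-26.1 -26.  -25.8 -25.6]
plate z 0.09 1084 v [-5.7  6.6] w [-25.9 -21.8  18.5  23.3]
top z 0.27217522145485595
1096 0.09488083686547825 ((551.8331909179688, 169.622802734375), (12.470749855041504, 49.91220474243164), 85.05052185058594)
t 13.2667 pos [0.5525 0.1699 0.1688] rpy [-3.1412e+00 -1.5000e-03  3.0507e+00] shift [ 0.0051 -0.3341  0.009 ]
```

View pics/w4.png

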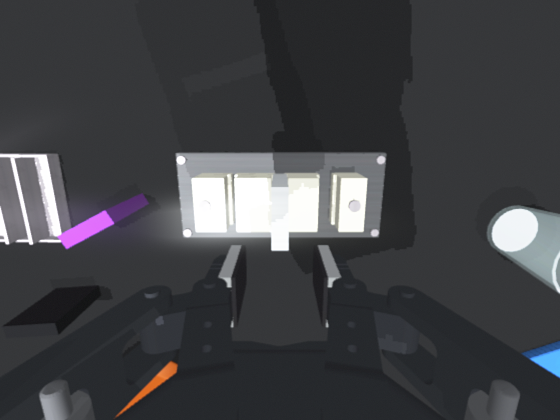

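The thick plate stands in the middle slot at (280,215). Its top is at z ≈ 0.094, so it is home. Next is the thin plate.

Call:
step_arm([
  [0, 0, 0, 0.0005, -0.03, 0, -0.2],
  [0, 0, 0, 0.0005, -0.035, 0, -0.2],
  [0, 0, 0, 0.0005, -0.035, 0, -0.2],
  [0, 0, 0, 0.0005, -0.035, 0, -0.2],
  [0, 0, 0, 0.0005, -0.035, 0, -0.2],
])

```text
time_s: 13.68
ee_pos: [0.5343, -0.0005, 0.1692]
tcp_rot: [3.141, -0.001, 3.051]
force: [0.6, -0.6, -0.3]
finger_gap: 0.404
grasp_force: 0.0
```

Call:
step_arm([
  [0, 0, 0, 0.0005, -0.035, 0, -0.2],
  [0, 0, 0, 0.0005, -0.035, 0, -0.2],
  [0, 0, 0, 0.0005, -0.035, 0, -0.2],
  [0, 0, 0, 0.0005, -0.035, 0, -0.2],
  [0, 0, 0, 0.0005, -0.024, 0.01, -0.2],
])

```text
time_s: 14.1
ee_pos: [0.5176, -0.1651, 0.1604]
tcp_rot: [-3.141, 0.002, 3.05]
force: [0.1, -0.3, 1.0]
finger_gap: 0.398
grasp_force: 0.0
```

Call:
step_arm([
  [0, 0, 0, 0, 0, 0.01, -0.2],
  [0, 0, 0, 0, 0, 0.01, -0.2],
  [0, 0, 0, 0, 0, 0, -0.2],
  [0, 0, 0, 0, 0, 0, -0.2],
  [0, 0, 0, 0, 0, 0, -0.2],
])

```text
time_s: 14.52
ee_pos: [0.5178, -0.1612, 0.1398]
tcp_rot: [3.141, -0.0, 3.052]
force: [-0.7, 0.9, -0.3]
finger_gap: 0.397
grasp_force: 0.0
```

```bash
python3 - <<'E'
from h import *
s=robot.observe();c=robot.capture("wrist");P=world(c,s);Q=P.reshape(-1,3)
m=(abs(Q[:,2]-.0735)<.003)&(abs(Q[:,0]-.5171)<.05)&(abs(Q[:,1]+.1624)<.013);r=cv2.minAreaRect((Q[m,:2]*1000).astype(np.float32));print(m.sum(),r)
to(r[0][0]/1000,r[0][1]/1000,.037)
E
```

```text
707 ((517.0052490234375, -163.03955078125), (7.749985694885254, 50.215911865234375), 85.09854888916016)
t 14.5667 pos [ 0.5179 -0.1613  0.14  ] rpy [-3.1416e+00  4.0000e-04  3.0523e+00] shift [ 0.0008 -0.0018  0.103 ]
```

Call:
step_arm([
  [0, 0, 0, 0.0008, -0.0018, 0.02, -0.2],
  [0, 0, 0, 0, 0, 0.025, -0.2],
  [0, 0, 0, 0, 0, 0.025, -0.2],
  [0, 0, 0, 0, 0, 0.022, -0.2],
  [0, 0, 0, 0, 0, 0.01, -0.2],
])

```text
time_s: 14.98
ee_pos: [0.5162, -0.163, 0.0359]
tcp_rot: [3.141, -0.002, 3.052]
force: [0.3, -0.9, -1.5]
finger_gap: 0.396
grasp_force: 0.0
```

Call:
step_arm([
  [0, 0, 0, 0, 0, 0, -0.4],
  [0, 0, 0, 0, 0, 0, -0.6],
  [0, 0, 0, 0, 0, 0, -0.8],
  [0, 0, 0, 0, 0, 0, -1],
  [0, 0, 0, 0, 0, 0, -1],
])

```text
time_s: 15.4
ee_pos: [0.5173, -0.1641, 0.039]
tcp_rot: [-3.141, 0.002, 3.051]
force: [-0.4, 1.9, 6.6]
finger_gap: 0.086
grasp_force: 59.8
```

Call:
step_arm([
  [0, 0, 0, 0, 0, 0, -1],
  [0, 0, 0, 0, 0, 0, -1],
  [0, 0, 0, 0, 0, 0, -1],
  [0, 0, 0, 0, 0, 0, -1],
  [0, 0, 0, 0, 0, 0, -1],
])

```text
time_s: 15.82
ee_pos: [0.5172, -0.1641, 0.039]
tcp_rot: [-3.141, 0.002, 3.051]
force: [0.6, 1.3, 7.5]
finger_gap: 0.089
grasp_force: 60.0
```

Call:
step_arm([
  [0, 0, 0, 0, 0, -0.012, -1],
  [0, 0, 0, 0, 0, -0.025, -1],
  [0, 0, 0, 0, 0, -0.03, -1],
  [0, 0, 0, 0, 0, -0.03, -1],
  [0, 0, 0, 0, 0, -0.028, -1],
])

```text
time_s: 16.23
ee_pos: [0.5164, -0.1639, 0.1648]
tcp_rot: [-3.141, 0.001, 3.051]
force: [0.4, -0.9, -0.8]
finger_gap: 0.085
grasp_force: 58.6
```

```bash
python3 - <<'E'
from h import *
print(robot.observe()["finger_gap"])
to(.5485,.1247,.103)
E
```

```text
0.0845160555346215
t 16.2333 pos [ 0.5164 -0.1639  0.1648] rpy [-3.1413e+00  8.0000e-04  3.0508e+00] shift [-0.0057  0.2903  0.0618]
```

Call:
step_arm([
  [0, 0, 0, -0.0005, 0.02, 0, -1],
  [0, 0, 0, -0.0005, 0.03, 0, -1],
  [0, 0, 0, -0.0005, 0.035, 0, -1],
  [0, 0, 0, -0.0005, 0.035, 0, -1],
  [0, 0, 0, -0.0005, 0.035, 0, -1],
])

```text
time_s: 16.65
ee_pos: [0.533, -0.0085, 0.1634]
tcp_rot: [3.142, 0.001, 3.05]
force: [0.1, -0.1, -1.1]
finger_gap: 0.085
grasp_force: 58.7
```

Call:
step_arm([
  [0, 0, 0, -0.0005, 0.035, 0, -1],
  [0, 0, 0, -0.0005, 0.035, 0, -1],
  [0, 0, 0, -0.001, 0.03, 0, -1],
  [0, 0, 0, -0.001, 0.023, 0, -1],
  [0, 0, 0, 0, 0.0123, 0.01, -1],
])

```text
time_s: 17.07
ee_pos: [0.5492, 0.1272, 0.1544]
tcp_rot: [3.141, 0.004, 3.053]
force: [0.3, -0.1, -1.3]
finger_gap: 0.082
grasp_force: 58.7
```

Call:
step_arm([
  [0, 0, 0, 0, 0, 0.018, -1],
  [0, 0, 0, 0, 0, 0.018, -1],
  [0, 0, 0, 0, 0, 0.01, -1],
  [0, 0, 0, 0, 0, 0, -1],
  [0, 0, 0, 0, 0, 0, -1],
])

```text
time_s: 17.48
ee_pos: [0.5483, 0.1241, 0.1065]
tcp_rot: [-3.141, -0.001, 3.05]
force: [0.3, -0.2, -0.3]
finger_gap: 0.082
grasp_force: 58.7
```

Call:
step_arm([
  [0, 0, 0, 0, 0, 0, -1],
  [0, 0, 0, 0, 0, 0, -1],
  [0, 0, 0, 0, 0, 0, -1],
  [0, 0, 0, 0, 0, 0, -1],
  [0, 0, 0, 0, 0, 0, -1],
])

```text
time_s: 17.9
ee_pos: [0.5485, 0.1246, 0.1071]
tcp_rot: [3.141, 0.001, 3.051]
force: [0.2, -0.1, -1.6]
finger_gap: 0.087
grasp_force: 58.7
```

```bash
python3 - <<'E'
from h import *
to(.5485,.1247,.08)
s=robot.observe();c=robot.capture("wrist");P=world(c,s);np.save("w5.npy",P);cv2.imwrite("pics/w5.png",c["pixels"])
rel(P,np.array([.55297,.16916]),-.0449)
E
```

```text
t 17.9 pos [0.5485 0.1246 0.1071] rpy [3.1414e+00 7.0000e-04 3.0507e+00] shift [0.     0.0001 0.0271]
comb [-78.2  78.7] w [-24.7  24.1]
gaps [(np.float64(-50.5), np.float64(-40.0)), (np.float64(-6.0), np.float64(8.6)), (np.float64(35.2), np.float64(54.4))]
plate z 0.07 41 v [-49.2 -41.4] w [-25.9 -25.8 -25.4 -25.4]
plate z 0.08 56 v [-49.  -41.6] w [-26.  -25.8 -25.4 -25.2]
plate z 0.09 74 v [-49.3 -41.4] w [-26.  -25.7 -25.4 -25.2]
plate z 0.1 85 v [-49.1 -41.5] w [-25.9 -25.8 -25.4 -25.2]
plate z 0.11 251 v [-55.3 -34.5] w [-25.8 -25.6 -11.5  -9.4]
plate z 0.12 362 v [-55.2 -34.1] w [-25.9 -25.6 -11.5  -7.8]
plate z 0.13 478 v [-55.3 -34.2] w [-25.9 -25.6 -11.5  -8. ]
top z 0.20966841570085487
```

Call:
step_arm([
  [0, 0, 0, 0, 0.0003, 0.004, -1],
  [0, 0, 0, 0, 0, 0.007, -1],
  [0, 0, 0, 0, 0, 0.007, -1],
  [0, 0, 0, 0, 0, 0.003, -1],
  [0, 0, 0, 0, 0, 0, -1],
])

```text
time_s: 18.37
ee_pos: [0.5479, 0.1249, 0.0845]
tcp_rot: [-3.141, -0.002, 3.051]
force: [0.6, -0.4, -0.5]
finger_gap: 0.085
grasp_force: 58.7
```

Call:
step_arm([
  [0, 0, 0, 0, 0, 0.001, -1],
  [0, 0, 0, 0, 0, 0.001, -1],
  [0, 0, 0, 0, 0, 0.001, -1],
  [0, 0, 0, 0, 0, 0.0005, -1],
  [0, 0, 0, 0, 0, 0, -1],
])

```text
time_s: 18.78
ee_pos: [0.5484, 0.125, 0.0822]
tcp_rot: [3.142, 0.0, 3.051]
force: [0.7, 0.1, -0.5]
finger_gap: 0.087
grasp_force: 58.7
```

Call:
step_arm([
  [0, 0, 0, 0, 0, 0.0005, -1],
  [0, 0, 0, 0, 0, 0.0005, -1],
  [0, 0, 0, 0, 0, 0.0005, -1],
  [0, 0, 0, 0, 0, 0, -1],
  [0, 0, 0, 0, 0, 0, -1],
])

```text
time_s: 19.2
ee_pos: [0.5484, 0.125, 0.0807]
tcp_rot: [3.142, -0.0, 3.051]
force: [-0.4, 0.5, -0.6]
finger_gap: 0.086
grasp_force: 58.7
```

Call:
step_arm([
  [0, 0, 0, 0, 0, 0.0005, -1],
  [0, 0, 0, 0, 0, 0.0005, -1],
  [0, 0, 0, 0, 0, 0.0005, -1],
  [0, 0, 0, 0, 0, 0, -1],
  [0, 0, 0, 0, 0, 0, -1],
])

```text
time_s: 19.62
ee_pos: [0.5484, 0.125, 0.0792]
tcp_rot: [3.142, -0.0, 3.051]
force: [0.1, -0.9, -0.3]
finger_gap: 0.083
grasp_force: 58.7
```

Call:
step_arm([
  [0, 0, 0, 0, 0, 0.0005, -1],
  [0, 0, 0, 0, 0, 0.0005, -1],
  [0, 0, 0, 0, 0, 0.0005, -1],
  [0, 0, 0, 0, 0, 0, -1],
  [0, 0, 0, 0, 0, 0, -1],
])

```text
time_s: 20.03
ee_pos: [0.5484, 0.125, 0.0777]
tcp_rot: [3.142, -0.0, 3.051]
force: [-0.1, -0.4, -1.8]
finger_gap: 0.088
grasp_force: 58.7
```

Call:
step_arm([
  [0, 0, 0, 0, 0, 0.001, -1],
  [0, 0, 0, 0, 0, 0.0015, -1],
  [0, 0, 0, 0, 0, 0.0015, -1],
  [0, 0, 0, 0, 0, 0.0015, -1],
  [0, 0, 0, 0, 0, 0, -1],
])

```text
time_s: 20.45
ee_pos: [0.5483, 0.125, 0.0718]
tcp_rot: [-3.142, -0.0, 3.051]
force: [0.5, -1.1, -0.7]
finger_gap: 0.084
grasp_force: 58.7
```

Call:
step_arm([
  [0, 0, 0, 0, 0, 0.0015, -1],
  [0, 0, 0, 0, 0, 0.0015, -1],
  [0, 0, 0, 0, 0, 0.0015, -1],
  [0, 0, 0, 0, 0, 0.0015, -1],
  [0, 0, 0, 0, 0, 0, -1],
])

```text
time_s: 20.87
ee_pos: [0.5483, 0.125, 0.0659]
tcp_rot: [-3.142, -0.0, 3.051]
force: [-0.3, -1.5, -0.3]
finger_gap: 0.083
grasp_force: 58.7
```

Call:
step_arm([
  [0, 0, 0, 0, 0, 0.001, -1],
  [0, 0, 0, 0, 0, 0.001, -1],
  [0, 0, 0, 0, 0, 0.001, -1],
  [0, 0, 0, 0, 0, 0.001, -1],
  [0, 0, 0, 0, 0, 0, -1],
])

```text
time_s: 21.28
ee_pos: [0.5483, 0.125, 0.062]
tcp_rot: [3.142, -0.0, 3.051]
force: [0.4, 0.9, -0.2]
finger_gap: 0.089
grasp_force: 58.7
```

Call:
step_arm([
  [0, 0, 0, 0, 0, 0.0005, -1],
  [0, 0, 0, 0, 0, 0.0005, -1],
  [0, 0, 0, 0, 0, 0, -1],
  [0, 0, 0, 0, 0, 0, -1],
  [0, 0, 0, 0, 0, 0, -1],
])

```text
time_s: 21.7
ee_pos: [0.5484, 0.125, 0.0613]
tcp_rot: [3.141, 0.0, 3.051]
force: [-0.7, -0.1, -1.1]
finger_gap: 0.083
grasp_force: 58.7
```

Call:
step_arm([
  [0, 0, 0, 0, 0, 0.0005, -1],
  [0, 0, 0, 0, 0, 0.0005, -1],
  [0, 0, 0, 0, 0, 0, -1],
  [0, 0, 0, 0, 0, 0, -1],
  [0, 0, 0, 0, 0, 0, -1],
])

```text
time_s: 22.12
ee_pos: [0.5484, 0.125, 0.0602]
tcp_rot: [3.141, 0.0, 3.051]
force: [0.1, 0.1, -0.9]
finger_gap: 0.087
grasp_force: 58.7
```

Call:
step_arm([
  [0, 0, 0, 0, 0, 0.0005, -1],
  [0, 0, 0, 0, 0, 0, -1],
  [0, 0, 0, 0, 0, 0, -1],
  [0, 0, 0, 0, 0, 0, -1],
  [0, 0, 0, 0, 0, 0, -1],
])

```text
time_s: 22.53
ee_pos: [0.5484, 0.125, 0.0597]
tcp_rot: [3.142, 0.0, 3.051]
force: [-0.2, -0.4, -0.8]
finger_gap: 0.088
grasp_force: 58.7
```

Call:
step_arm([
  [0, 0, 0, 0, 0, 0.0005, -1],
  [0, 0, 0, 0, 0, 0, -1],
  [0, 0, 0, 0, 0, 0, -1],
  [0, 0, 0, 0, 0, 0, -1],
  [0, 0, 0, 0, 0, 0, -1],
])

```text
time_s: 22.95
ee_pos: [0.5484, 0.125, 0.0592]
tcp_rot: [3.142, 0.0, 3.051]
force: [0.3, -0.1, -0.1]
finger_gap: 0.086
grasp_force: 58.7
```

Call:
step_arm([
  [0, 0, 0, 0, 0, 0.0004, -1],
  [0, 0, 0, 0, 0, 0, -1],
  [0, 0, 0, 0, 0, 0, -1],
  [0, 0, 0, 0, 0, 0, -1],
  [0, 0, 0, 0, 0, 0, -1],
])

```text
time_s: 23.37
ee_pos: [0.5484, 0.125, 0.059]
tcp_rot: [3.141, 0.0, 3.051]
force: [-1.1, 0.3, 4.3]
finger_gap: 0.083
grasp_force: 59.4
```

Call:
step_arm([
  [0, 0, 0, 0, 0, 0.00035, -1],
  [0, 0, 0, 0, 0, 0, -1],
  [0, 0, 0, 0, 0, 0, -1],
  [0, 0, 0, 0, 0, 0, -1],
  [0, 0, 0, 0, 0, 0, -1],
])

```text
time_s: 23.78
ee_pos: [0.5485, 0.125, 0.0589]
tcp_rot: [3.141, 0.0, 3.051]
force: [-1.6, 0.8, 9.0]
finger_gap: 0.088
grasp_force: 60.4
```

Call:
step_arm([
  [0, 0, 0, 0, 0, 0, -1],
  [0, 0, 0, 0, 0, 0, -1],
  [0, 0, 0, 0, 0, 0, -1],
  [0, 0, 0, 0, 0, 0, -1],
  [0, 0, 0, 0, 0, 0, -1],
])

```text
time_s: 24.2
ee_pos: [0.5485, 0.125, 0.0589]
tcp_rot: [3.141, 0.0, 3.051]
force: [-2.1, -0.9, 8.6]
finger_gap: 0.079
grasp_force: 60.4
```

Call:
step_arm([
  [0, 0, 0, 0, 0, 0.0001, -1],
  [0, 0, 0, 0, 0, 0, -1],
  [0, 0, 0, 0, 0, 0, -1],
  [0, 0, 0, 0, 0, 0, -1],
  [0, 0, 0, 0, 0, 0, -1],
])

```text
time_s: 24.62
ee_pos: [0.5485, 0.125, 0.0589]
tcp_rot: [3.141, 0.001, 3.051]
force: [-3.3, 0.0, 9.8]
finger_gap: 0.083
grasp_force: 60.5
```

Call:
step_arm([
  [0, 0, 0, 0, 0, 0, -1],
  [0, 0, 0, 0, 0, 0, -1],
  [0, 0, 0, 0, 0, 0, -1],
  [0, 0, 0, 0, 0, 0, -1],
  [0, 0, 0, 0, 0, 0, -1],
])

```text
time_s: 25.03
ee_pos: [0.5485, 0.125, 0.0589]
tcp_rot: [3.141, 0.001, 3.051]
force: [-2.2, -1.1, 10.1]
finger_gap: 0.089
grasp_force: 60.5
```

Call:
step_arm([
  [0, 0, 0, 0, 0, -0.0006, -0.7],
  [0, 0, 0, 0, 0, 0, -0.5],
  [0, 0, 0, 0, 0, 0, -0.4],
  [0, 0, 0, 0, 0, 0, -0.4],
  [0, 0, 0, 0, 0, 0, -0.4],
])

```text
time_s: 25.45
ee_pos: [0.5484, 0.125, 0.0588]
tcp_rot: [3.142, -0.0, 3.051]
force: [-0.4, -0.6, -0.2]
finger_gap: 0.3
grasp_force: 0.0
```

Call:
step_arm([
  [0, 0, 0, 0, 0, -0.01, -0.4],
  [0, 0, 0, 0, 0, -0.02, -0.4],
  [0, 0, 0, 0, 0, -0.03, -0.4],
  [0, 0, 0, 0, 0, -0.03, -0.4],
  [0, 0, 0, 0, 0, -0.022, -0.4],
])

```text
time_s: 25.87
ee_pos: [0.5487, 0.125, 0.174]
tcp_rot: [3.141, 0.002, 3.051]
force: [-0.3, 0.0, 0.5]
finger_gap: 0.301
grasp_force: 0.0
```

Call:
step_arm([
  [0, 0, 0, 0, 0, 0, -0.4],
  [0, 0, 0, 0, 0, 0, -0.4],
  [0, 0, 0, 0, 0, 0, -0.4],
  [0, 0, 0, 0, 0, 0, -0.4],
  [0, 0, 0, 0, 0, 0, -0.4],
])

```text
time_s: 26.28
ee_pos: [0.548, 0.1249, 0.17]
tcp_rot: [-3.141, -0.002, 3.051]
force: [1.2, 0.5, 0.3]
finger_gap: 0.298
grasp_force: 0.0
```

```bash
python3 - <<'E'
from h import *
s=robot.observe();c=robot.capture("wrist");P=world(c,s);cv2.imwrite("pics/w6.png",c["pixels"]);Q=P.reshape(-1,3)
for x,y in((.552,.1696),(.5485,.1247)):
    m=(abs(Q[:,2]-.094)<.006)&(abs(Q[:,0]-x)<.04)&(abs(Q[:,1]-y)<.015);print(m.sum(),np.median(Q[m,2]),cv2.minAreaRect((Q[m,:2]*1000).astype(np.float32)))
E
```

```text
1198 0.09484742631812715 ((551.939453125, 169.51025390625), (13.398285865783691, 50.323787689208984), 84.65604400634766)
655 0.09495215202765747 ((548.077392578125, 124.62501525878906), (7.525361061096191, 50.056243896484375), 84.64335632324219)
```

View pics/w6.png

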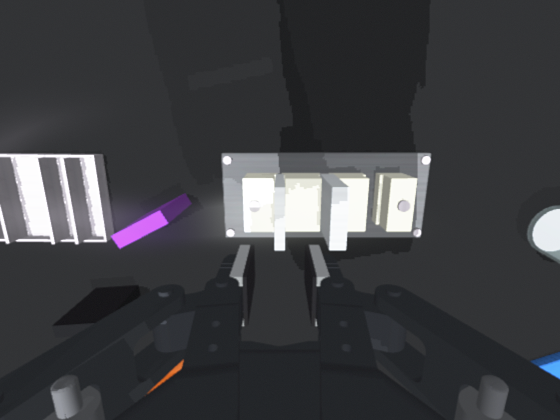

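Both plates stand upright and home, the thin one at (280,215) and the thick one at (336,215). Their tops are level at z ≈ 0.095 and the tray is empty.

```bash
python3 -c "
from bench import robot
print(robot.hand_in())"
```

```text
the job is handed in; nothing more can be done
None
```

I put the thick plate in the middle slot first, then the thin one in the narrow slot, each pressed home at about 10 N for over half a second and released; the job was handed in at about 26 s.

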